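Stand the fallen moulding sample back in its rack and push the locking rod home

ROBOT

A 7-joint arm with a two-finger parallel gripper is mounted at the origin on the work surface. World frame = base frame: x ahead of the robot, y to its left, z up, the work surface at z = 0. Lengths are in m, angles in degrees, forces in N, time in s.
With the tool pointing down it reaches from about 0.4 to 0.85 m from the base axis. Payload 6.9 kg.
Tool frame: the origin (TCP) lies at the very end of the fingers, on their centre line; the grasp point (between the pads) lies 19 mm behind it; z points along the fingers, y is the line along which they close (so a half turn about z gives the same grasp; the last joint's range is limited). The gripper opens to 85 mm and grips with 20 to 120 N. Pads are 22 mm wide; open, the fingers measure 114 mm over their backs; the gripper's body (76 mm by 85 mm) begins 54 mm behind the grasp point. The pads swing forward as they close: fully open they stand 13 mm farther back than shut.
Start: joints at [69.528, 29.078, -13.613, 85.955, 7.202, 65.827, -8.869], TCP at [0.279, -0.559, 0.231] pointing down, gripper open.
Joint ranges: [-176.47, 176.47], [-13.61, 117.27], [-81.72, 77.17], [0.22, 143.17], [-87.28, 267.28], [10, 112.55], [-165.47, 165.47]. Speed limits (degrees/s): [136.94, 136.94, 180, 180, 180, 180, 180].

INTERFACE

Orientations are given as [roll, pitch, yaw] about the fixed x, y, z axes, in that order (R = Rz(yaw) Ry(pitch) Rx(roll)).
In Python, from station import * gives the robot as it stands.
- The arm moves only by the tool drive_tool, never from a script. Its argument "steps" is a list that holds one entry, the list of rows, each a list of 6 numbers: the shift along the tool's x, y, z in cm, then the turn, a rotation vector about the tool's x, y, z in degrees. A call has 1 to 5 rows; each row is the pose to reach, as a shift and turn from the pose commanded when the call began, along the tool's axes at that moment; what a row does not reach only later rows make up. A row lasts 1/10 s, in which the tool goes at most 50 mm and 8.59 degrees, less where a joint would pass 70% of its speed; a pose out of reach is approached as far as the arm can. A call with a gripper value outside its range is refused whole. "hand" is the closure, from -1 (fully open) to 1 (shut), set as the call begins (left out, the last holds). The fingers move at their own pace and stop on an object; "force" is the grip in N (left out, the last holds). Time passes only in rows, so rows that repeat a pose let the fingers close. It gives the time, the measured TCP pose, the force, the opening and the grip force at its end, in the units of the state.
- read_state(): the state, without advancing time (a new reading comes with each control period).
- read_camera(name): name is "side" or "top"; returns a dict with "color" (420x560x3 uint8, red, green, blue), "range_z" (420x560 float32, m along the optical axis (not along the pixel's ray), 0 where there is no reading), "fx", "fy", "cx", "cy" (pixels), "origin" and "attitude" of the camera in the world. Camera axes: x right, y up, looking along -z (the intrinsics and any distortion apply to the point x, -y, -z); pixel columns grow to the right and rows downward; lengths in m; the calibration is good to about 2 mm. A picture is of the moment at which its call begins.
- finish_job(): hands the job in; it is judged then, once.
The state is a dict: "clock": time; "q": joint angles; "joint_vel": joint speeds; "effort": joint torques, N m; "tool_pos": TCP position; "tcp_rot": TCP orientation; "wrist_force": force on the tool from outside, world axes, zero at the start; "moment": the same for the moment, N m; "width": finger opening in m; "gripper_force": force on a finger pad.
Only numpy, scipy, OpenCV 4.12 (cv2) and the standard library are available. Lean on these libraries where they do the work, as an engineer would, in place of code of your own. Each camera call takes 0.05 s, during which the arm holds its last target. There are 200 camera calls.

TASK

In the gilder's drying rack the locking rod has been drawn out and the red moulding sample has fallen over on the bench. Stand the red sample upright and put it fully back in the empty bay, slide the gilt sample fully back in its own bay, and then push the rod through the rack and both samples until its wooden knob is home against the rack. Do not knock the gilt sample over, and leave the jar, the pot and the brush where they are.

Things in the scene. Friction and masses are not known exactly. Their poses are not given: they have to be found in the camera images.
- rack: Wooden drying rack screwed to the bench. Origin on the bench under the rod line; y along the rod line towards the side the rod comes from; the bays open to -x. Along y (mm): far upright -100 to -84, bay, middle upright -38 to -22, bay, thick guide block 24 to 84; all 78 high, x from -30 to 70. Holes on the rod line (x=0, 62 up): 14 wide in the guide, 17 in the uprights.
- bay_near (a point): Bench point under the rod line in the middle of the 46 mm wide bay next to the guide block (rack x=0, y=1 mm). Axes as the rack. Behind both bays runs a back rail, 40 mm high, its front face 55 mm to +x of this point. The bays have no floor: samples slide on the bench.
- bay_far (a point): The same point of the other 46 mm wide bay (rack x=0, y=-61 mm). One bay is empty at the start (a thin paper card lies there), the gilt sample stands in the mouth of the other; either can be the empty one.
- guide_mouth (a point): Centre of the guide block's outer hole mouth (rack y=84 mm, 62 mm above the bench); the knob's inner face comes to rest here when the rod is home. From here a runner (a 48 mm wide, 46 mm high wooden rail with 5 mm high lips along its edges) goes out along rack +y to y=266 mm; the knob lies and slides on it, level.
- gilt_sample: Gold moulding sample, upright, in a bay but 25 to 50 mm too far forward (rack -x). Black metal foot 110 (x) by 36 (y) by 24 mm high, central post 36 (x) by 34 (y), top at 130 mm. Origin under the foot's centre, z up the post. Symmetric to a half turn. 0.29 to 0.45 kg, centre of mass 26 mm up: let go within 55 degrees of upright it rocks onto its foot. Fully back: the foot touches the back rail.
- red_sample: Red-brown moulding sample, same shape, sizes and axes as the gilt one. Starts toppled on the bench at the rack's -y side, its own +x side down, resting on the foot's edge and the post's top end: its z axis points 19 degrees below level, roughly towards the robot. The foot then stands 112 mm high, the post lies low, its 34 mm width level. A few newtons near the top of the foot, pushing away from the post, tip it up.
- gilt_sample_hole (a point): Centre of the 18 mm round hole that runs through the gilt sample's post along its y, 62 mm above the underside. On the rod line when the foot touches the back rail.
- red_sample_hole (a point): The same point of the red sample: centre of its 18 mm hole along y, 62 mm above its underside.
- rod: Loose steel rod, 12 mm thick, 200 mm long, the last 12 mm tapered, with a wooden knob (32 mm diameter, 22 mm long). Origin on the axis at the knob's inner face; y along the axis towards the knob. It starts with its tip inside the guide block, the knob 144 to 156 mm out, lying on the runner. It slides with a few newtons. Home: knob against the guide, tip 16 mm past the far upright.
- rod_tip (a point): Point of the rod's tapered tip.
- rod_knob (a point): Centre of the knob's flat outer end face, the place to push.
- gold_jar: Bystander: amber jar 60 mm wide, 75 mm high. Origin under its centre.
- bole_pot: Bystander: open clay pot 72 mm wide, 70 mm high. Origin under its centre.
- gilding_brush: Bystander: brush 190 mm long lying on the bench beyond the rack. Origin at its underside, x along it.

How it is judged (in metres and radians):
On the way, in this order (a step that is already met when the one before it is completed fails the run):
1. the red sample is upright (angle between red_sample's own z axis and vertical below 0.12 rad), for 0.2 s.
2. both samples stand upright, fully back in their bays, holes on the rod line (within 5 mm) (angle between each of gilt_sample, red_sample's own z axis and vertical below 0.1 rad and x of gilt_sample_hole in the frame of rack between -0.005 and 0.005 m and z of gilt_sample_hole in the frame of rack between 0.058 and 0.066 m and (y of gilt_sample_hole in the frame of rack between -0.008 and 0.01 m or y of gilt_sample_hole in the frame of rack between -0.07 and -0.052 m) and x of red_sample_hole in the frame of rack between -0.005 and 0.005 m and z of red_sample_hole in the frame of rack between 0.058 and 0.066 m and (y of red_sample_hole in the frame of rack between -0.008 and 0.01 m or y of red_sample_hole in the frame of rack between -0.07 and -0.052 m)), for 0.2 s.
3. the rod's tip is through both samples and has reached the far upright (y of rod_tip in the frame of rack below -0.084 m and x of gilt_sample_hole in the frame of rod between -0.006 and 0.006 m and z of gilt_sample_hole in the frame of rod between -0.006 and 0.006 m and x of red_sample_hole in the frame of rod between -0.006 and 0.006 m and z of red_sample_hole in the frame of rod between -0.006 and 0.006 m), for 0.05 s.
At the end, for the whole second after the job is handed in: both samples stand upright (within 0.1 rad), one in each bay, holes within 6 mm of the rod line; the rod passes through both samples and all the rack's holes, its knob within 5 mm of the guide block; all at rest and let go (angle between each of gilt_sample, red_sample's own z axis and vertical below 0.1 rad and x of gilt_sample_hole in the frame of rack between -0.006 and 0.006 m and z of gilt_sample_hole in the frame of rack between 0.058 and 0.066 m and (y of gilt_sample_hole in the frame of rack between -0.008 and 0.01 m or y of gilt_sample_hole in the frame of rack between -0.07 and -0.052 m) and x of gilt_sample_hole in the frame of rod between -0.006 and 0.006 m and z of gilt_sample_hole in the frame of rod between -0.006 and 0.006 m and x of red_sample_hole in the frame of rack between -0.006 and 0.006 m and z of red_sample_hole in the frame of rack between 0.058 and 0.066 m and (y of red_sample_hole in the frame of rack between -0.008 and 0.01 m or y of red_sample_hole in the frame of rack between -0.07 and -0.052 m) and x of red_sample_hole in the frame of rod between -0.006 and 0.006 m and z of red_sample_hole in the frame of rod between -0.006 and 0.006 m and y of rod in the frame of rack below 0.089 m and y of rod_tip in the frame of rack below -0.109 m and linear speed of each of gilt_sample, red_sample, rod below 0.02 m/s); the robot touches nothing.
It fails at once if the gilt sample is knocked over (angle between gilt_sample's own z axis and vertical above 0.6 rad).
It fails at once if the jar is moved more than 40 mm (distance of gold_jar from where it was at the start of the episode above 0.04 m).
It fails at once if the pot is moved more than 40 mm (distance of bole_pot from where it was at the start of the episode above 0.04 m).
It fails at once if the brush is moved more than 40 mm (distance of gilding_brush from where it was at the start of the episode above 0.04 m).
It also fails if it takes over 72 s, if anything falls off the work surface, if the arm or the gripper's body presses on something with over 40 N, if the wrist force passes 120 N, or if a joint passes its speed limit or range.

## Working session

There is one attempt and no reset: what is moved stays moved. The work goes in short steps, Python scripts to look and compute and a tool call to move; the robot and the scene stay as the last step left them, time stands still between calls to the robot, and variables do not carry over. Pictures are saved under pics/ and viewed, at most 10 in all, crops included, and the job is handed in when it is done.

Besides the shell and the picture viewer there is one more tool, called after "Emit:" as name([rows], argument=value, ...), one row to a line, values as JSON. drive_tool: Moves the arm, as the interface text tells. Its arguments: {"type":"object","properties":{"steps":{"type":"array"},"hand":{"type":"number"},"force":{"type":"number"}},"required":["steps"]}

```bash
mkdir -p pics; ls; cat > h.py <<'E'
from station import *
import numpy as np, cv2
from scipy.spatial.transform import Rotation as R
def rot(a):
    a=np.array(a,float)
    if a.shape==(3,3): return a
    if a.size==4: return R.from_quat(a).as_matrix()
    return R.from_euler('xyz',a,degrees=True).as_matrix()
def cloud(c):
    z=c['range_z']; v,u=np.mgrid[0:z.shape[0],0:z.shape[1]]
    p=np.stack([(u-c['cx'])/c['fx']*z,-(v-c['cy'])/c['fy']*z,-z],-1)
    return p@rot(c['attitude']).T+np.array(c['origin'])
def snap(n,f):
    c=read_camera(n); cv2.imwrite('pics/'+f,c['color'][:,:,::-1]); return c
def togo(pos,rpy=None):
    s=read_state(); Rt=rot(s['tcp_rot']); d=Rt.T@(np.array(pos)-s['tool_pos'])*100
    t=np.zeros(3) if rpy is None else np.degrees(R.from_matrix(Rt.T@rot(rpy)).as_rotvec())
    return d.round(2),t.round(1)
E
python3 - <<'E'
from h import *
import pickle
print(read_state())
for n in('top','side'):
    c=snap(n,n+'0.png'); print({k:v for k,v in c.items() if k not in('color','range_z')})
    pickle.dump(c,open(n+'0.pkl','wb'))
E
```

```text
pics
{'clock': 0.0, 'q': array([ 69.53001945,  29.12444549, -13.60900627,  86.01003396,
         7.20068275,  65.82801088,  -8.86746624]), 'joint_vel': array([ 0.08622001, -0.02022369,  0.06430562,  0.05233569, -0.06446254,
       -0.00827608, -0.01061244]), 'effort': array([-1.19804040e-04, -6.20605731e+01, -2.18666665e+00, -2.49649429e+01,
        1.26260013e-02,  1.23131965e-02,  1.41080568e-05]), 'tool_pos': array([ 0.27871818, -0.55882722,  0.23043345]), 'tcp_rot': array([-1.79896179e+02,  1.15695730e-03,  2.65170509e+01]), 'wrist_force': array([ 0.54892059, -0.36296425,  0.08237438]), 'moment': array([0.03262883, 0.03447833, 0.01623356]), 'gripper_force': 0.0, 'width': 0.08544174254083556}
{'fx': 488.22171494392364, 'fy': 488.22171494392364, 'cx': 272.8473404818772, 'cy': 216.07099326629594, 'origin': array([ 0.41718846, -0.01410459,  1.35355788]), 'attitude': array([  6.94160614,  -1.07675502, -90.36733695])}
{'fx': 544.2703566262691, 'fy': 544.2703566262691, 'cx': 272.9440409384395, 'cy': 207.77698163163606, 'origin': array([0.56062864, 0.9174168 , 0.94477271]), 'attitude': array([ 47.18734273,   1.13444628, 179.66478421])}
```

View pics/top0.png

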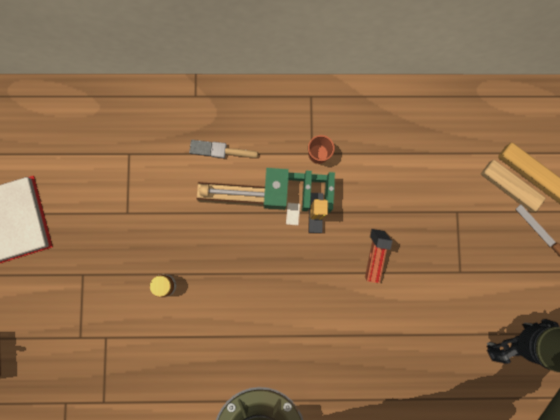

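View pics/side0.png

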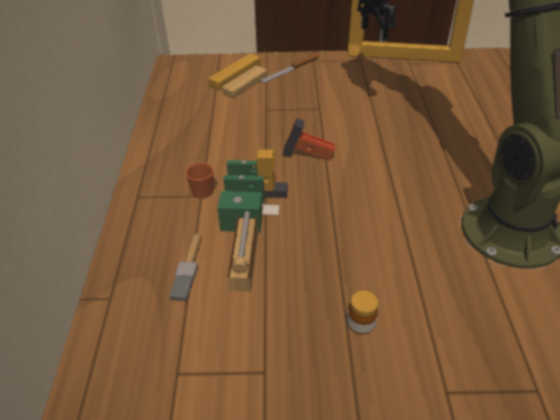

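Top view: the green rack is at about (300,190) and the runner and knob extend left to (205,190). The gilt sample is at (320,210) in the far bay, and the card at (293,213) marks the near bay as empty. Red lies at (378,257), the foot at (381,240) and the post end at (376,280).

```bash
python3 - <<'E'
from h import *
import pickle
c=pickle.load(open('top0.pkl','rb')); P=cloud(c); col=c['color'].astype(int)
hsv=cv2.cvtColor(c['color'],cv2.COLOR_RGB2HSV).astype(int)
v,u=np.mgrid[0:420,0:560]
def roi(a,b,e,f): return (u>a)&(u<b)&(v>e)&(v<f)
g=roi(255,345,160,225)&(hsv[...,0]>50)&(hsv[...,0]<95)&(hsv[...,1]>60)&(P[...,2]>.066)&(P[...,2]<.095)
r=cv2.minAreaRect(P[g][:,:2].astype(np.float32)*1000); print('rack top',g.sum(),r,cv2.boxPoints(r).round(),np.median(P[g][:,2]))
k=roi(192,216,178,205); kp=P[k&(P[...,2]>.060)]; print('knob/runner hi',len(kp),kp.mean(0),kp.min(0),kp.max(0))
y=roi(305,335,195,240)&(P[...,2]>.115); print('gilt top',P[y].mean(0),cv2.minAreaRect(P[y][:,:2].astype(np.float32)*1000))
f=roi(300,335,205,240)&(P[...,2]>.015)&(P[...,2]<.035); print('gilt foot',cv2.minAreaRect(P[f][:,:2].astype(np.float32)*1000))
rr=roi(355,400,220,295)
red=rr&((hsv[...,0]<8)|(hsv[...,0]>172))&(hsv[...,1]>150)&(P[...,2]>.02); rp=P[red]
bx=cv2.minAreaRect(rp[:,:2].astype(np.float32)*1000); print('red',bx,cv2.boxPoints(bx).round(),rp.min(0),rp.max(0))
hi=rr&(P[...,2]>.085); print('foot hi',P[hi].mean(0),P[hi].max(0),cv2.boxPoints(cv2.minAreaRect(P[hi][:,:2].astype(np.float32)*1000)).round())
bl=rr&(hsv[...,2]<75)&(P[...,2]>.02); print('foot all',cv2.boxPoints(cv2.minAreaRect(P[bl][:,:2].astype(np.float32)*1000)).round(),P[bl][:,2].min())
for n,a in(('pot',(305,340,130,165)),('jar',(145,180,270,300))):
  m=roi(*a)&(P[...,2]>.05); print(n,P[m].mean(0))
np.set_printoptions(precision=0,suppress=True)
for uu in (374,378,382): print(uu,[tuple((P[vv,uu]*1000).round().astype(int)) for vv in range(228,290,4)])
print(f"{P[g][:,1].min()} {P[g][:,1].max()}")
E
```

```text
rack top 1148 ((645.9287109375, -109.55049896240234), (181.7085418701172, 100.60291290283203), 85.97705841064453) [[ 589. -197.]
 [ 690. -204.]
 [ 702.  -22.]
 [ 602.  -15.]] 0.07769618394703703
knob/runner hi 138 [0.63597795 0.13385741 0.10856514] [ 0.41718846 -0.01410459  0.06020947] [0.6579602  0.15427874 1.35355788]
gilt top [ 0.58044046 -0.15070934  0.17986282] ((505.64337158203125, -101.34774780273438), (45.69464874267578, 244.2428436279297), 55.991920471191406)
gilt foot ((567.4805908203125, -148.5081329345703), (75.98568725585938, 68.26939392089844), 73.9155044555664)
red ((453.0921936035156, -175.17965698242188), (316.93011474609375, 92.15357971191406), 86.35301971435547) [[ 397. -330.]
 [ 489. -336.]
 [ 509.  -20.]
 [ 417.  -14.]] [ 0.39795567 -0.33554975  0.0325687 ] [ 0.49114144 -0.01410459  1.35355788]
foot hi [ 0.49286073 -0.2988034   0.19613929] [ 0.51522074 -0.01410459  1.35355788] [[ 417.  -14.]
 [ 485. -348.]
 [ 522. -341.]
 [ 454.   -7.]]
foot all [[ 489. -342.]
 [ 536. -347.]
 [ 540. -308.]
 [ 493. -303.]] 0.021258185706338084
pot [ 0.75618554 -0.16775175  0.08991
[... 1652 characters left out ...]
, (np.int64(519), np.int64(-327), np.int64(75)), (np.int64(506), np.int64(-318), np.int64(108)), (np.int64(496), np.int64(-318), np.int64(107)), (np.int64(486), np.int64(-319), np.int64(101)), (np.int64(477), np.int64(-327), np.int64(68)), (np.int64(467), np.int64(-329), np.int64(58)), (np.int64(456), np.int64(-329), np.int64(57)), (np.int64(446), np.int64(-330), np.int64(49)), (np.int64(436), np.int64(-342), np.int64(1)), (np.int64(425), np.int64(-341), np.int64(1)), (np.int64(414), np.int64(-341), np.int64(0)), (np.int64(403), np.int64(-342), np.int64(-5)), (np.int64(392), np.int64(-340), np.int64(3)), (np.int64(381), np.int64(-339), np.int64(5))]
-0.20082736144217583 -0.015921482345956032
```

```bash
cat >> h.py <<'E'
O=np.array([.6265,-.1002,0]); YAW=-4.0
def rk(x,y,z): return O+rot([0,0,YAW])@np.array([x,y,z])/1000
def inrk(p): return (np.asarray(p)-O)@rot([0,0,YAW])*1000
E
python3 - <<'E'
from h import *
import pickle
np.set_printoptions(precision=1,suppress=True)
c=pickle.load(open('top0.pkl','rb')); P=cloud(c); P[c['range_z']==0]=np.nan
hsv=cv2.cvtColor(c['color'],cv2.COLOR_RGB2HSV).astype(int)
v,u=np.mgrid[0:420,0:560]
def roi(a,b,e,f): return (u>a)&(u<b)&(v>e)&(v<f)
Q=inrk(P)
m=roi(300,335,190,240)&(Q[...,2]>115); print('gilt top in rack',np.median(Q[m],0),np.nanmin(Q[m],0),np.nanmax(Q[m],0))
m=roi(300,335,190,240)&(Q[...,2]>12)&(Q[...,2]<32)&(hsv[...,2]<90); print('foot',np.nanmin(Q[m],0),np.nanmax(Q[m],0))
m=roi(192,216,178,205)&(Q[...,2]>60)&(Q[...,2]<90); print('knob',Q[m].mean(0),Q[m].min(0),Q[m].max(0))
rr=roi(355,400,220,295)
m=rr&((hsv[...,0]<8)|(hsv[...,0]>172))&(hsv[...,1]>150)&(P[...,2]>.025)
b=cv2.minAreaRect(P[m][:,:2].astype(np.float32)*1000); print('post',b,cv2.boxPoints(b))
m=rr&(P[...,2]>.085)&(P[...,2]<.2); b=cv2.minAreaRect(P[m][:,:2].astype(np.float32)*1000); print('foot hi',b,cv2.boxPoints(b))
ps=(np.array([.455,-.318,.235])); print('to pre push',togo(ps,[180,0,-4]))
E
```

```text
gilt top in rack [-35.1 -58.5 129.3] [-54.2 -76.6 117.1] [-14.8 -42.5 135.8]
foot [-89.3 -96.5  14.7] [ 27.8 -22.3  31.9]
knob [ -0.7 239.   71.4] [-14.9 214.6  60.2] [ 14.7 255.6  81.5]
post ((443.9755859375, -315.4715270996094), (34.26354217529297, 91.585693359375), 84.76112365722656) [[ 396.8 -328.4]
 [ 488.  -336.7]
 [ 491.1 -302.6]
 [ 399.9 -294.2]]
foot hi ((499.80377197265625, -322.9953308105469), (38.58585739135742, 31.861515045166016), 79.51616668701172) [[ 480.6 -339.1]
 [ 512.  -344.9]
 [ 519.  -306.9]
 [ 487.6 -301.1]]
to pre push (array([ 26.5, -13.7,  -0.4]), array([-0.1,  0. , 30.5]))
```

Emit:
drive_tool([
  [[4.2, -2.2, 0, 0, 0, 6.1], [8.5, -4.4, 0, 0, 0, 12.2], [12.7, -6.6, 0, 0, 0, 18.3], [17, -8.8, 0, 0, 0, 24.4], [21.2, -11, 0, 0, 0, 30.5]],
], hand=1, force=40)

```text
clock: 0.6
tool_pos: [0.4203, -0.3643, 0.231]
tcp_rot: [-180.0, 0.0, -4.2]
wrist_force: [0.3, -0.4, 0.5]
width: 0.0127
gripper_force: 0.0
```

Emit:
drive_tool([
  [[3.1, -5.1, 0, 0, 0, 0], [3.1, -5.1, 4, 0, 0, 0], [3.1, -5.1, 8, 0, 0, 0], [3.1, -5.1, 12, 0, 0, 0], [3.1, -5.1, 14.3, 0, 0, 0]],
])

```text
clock: 1.1
tool_pos: [0.4527, -0.3162, 0.0852]
tcp_rot: [-179.9, 0.2, -3.9]
wrist_force: [0.1, 0.3, 1.0]
width: -0.0001
gripper_force: 0.0
```

Emit:
drive_tool([
  [[1.5, 0, 0, 0, 0, 0], [2.8, 0, 0, 0, 0, 0], [4.1, 0, 0, 0, 0, 0], [5.4, 0, 0, 0, 0, 0], [6.7, 0, 0, 0, 0, 0]],
])

```text
clock: 1.6
tool_pos: [0.5208, -0.3221, 0.0878]
tcp_rot: [-180.0, 0.1, -4.0]
wrist_force: [-1.3, -0.1, 1.3]
width: 0.0001
gripper_force: 0.5
```

```bash
python3 - <<'E'
from h import *
c=snap('side','p1.png'); cv2.imwrite('pics/p1c.png',cv2.resize(c['color'][90:230,200:400,::-1],None,fx=3,fy=3))
E
```

```text
(no output)
```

View pics/p1c.png

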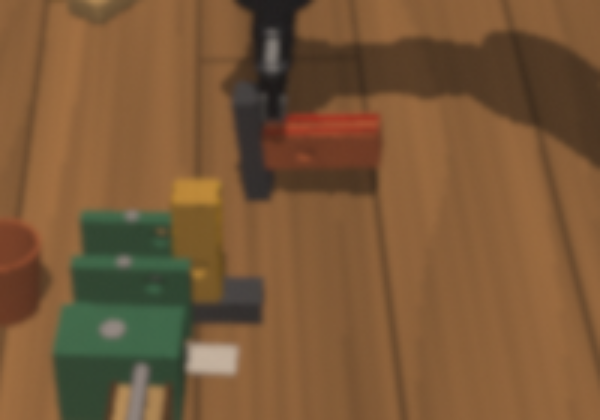

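The crop shows the red post now level and its foot (250,140) near vertical, pushed by the fingers at (272,100). It is tipping, so I keep pushing.

Emit:
drive_tool([
  [[1.3, 0, 0, 0, 0, 0], [2.6, 0, 0, 0, 0, 0], [3.9, 0, 0.2, 0, 0, 0], [5.2, 0, 0.5, 0, 0, 0], [6.5, 0, 0.8, 0, 0, 0]],
])

```text
clock: 2.15
tool_pos: [0.5863, -0.3267, 0.0801]
tcp_rot: [180.0, -0.0, -4.0]
wrist_force: [1.7, 0.3, -0.7]
width: 0.0001
gripper_force: 0.5
```

```bash
python3 - <<'E'
from h import *
c=snap('side','p2.png'); cv2.imwrite('pics/p2c.png',cv2.resize(c['color'][90:230,200:400,::-1],None,fx=3,fy=3))
E
```

```text
(no output)
```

View pics/p2c.png

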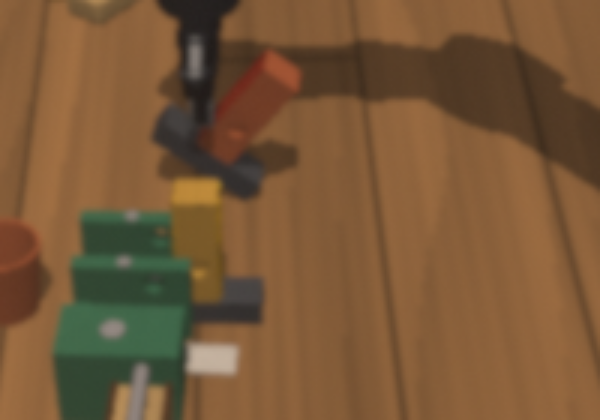

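Red is tilted about 45-50° (the foot runs from (180,130) to (245,180)). A little more forward lets it rock upright while the fingers clear the post.

Emit:
drive_tool([
  [[1.8, 0, 0.3, 0, 0, 0], [3.6, 0, 0.6, 0, 0, 0], [5.4, 0, 0.6, 0, 0, 0], [7, 0, 0, 0, 0, 0], [8, 0, -3, 0, 0, 0]],
])

```text
clock: 2.7
tool_pos: [0.6638, -0.3308, 0.106]
tcp_rot: [-179.8, 0.4, -3.9]
wrist_force: [0.2, -0.2, -0.3]
width: -0.0
gripper_force: 0.0
```

Emit:
drive_tool([
  [[0, 0, -5, 0, 0, 0], [0, 0, -10, 0, 0, 0], [0, 10, -10, 0, 0, 0], [0, 15, -10, 0, 0, 0], [0, 20, -10, 0, 0, 0]],
], hand=-1)

```text
clock: 3.2
tool_pos: [0.6546, -0.4831, 0.211]
tcp_rot: [180.0, -0.0, -3.9]
wrist_force: [1.6, -0.6, 0.2]
width: 0.0724
gripper_force: 0.0
```

```bash
python3 - <<'E'
from h import *
np.set_printoptions(precision=3,suppress=True)
c=snap('top','t1.png'); P=cloud(c); P[c['range_z']==0]=np.nan
hsv=cv2.cvtColor(c['color'],cv2.COLOR_RGB2HSV).astype(int)
red=((hsv[...,0]<8)|(hsv[...,0]>172))&(hsv[...,1]>150)
loc=(P[...,0]>.45)&(P[...,0]<.70)&(P[...,1]>-.40)&(P[...,1]<-.23)
m=loc&red&(P[...,2]>.11)&(P[...,2]<.15); b=cv2.minAreaRect(P[m][:,:2].astype(np.float32)*1000); print('top',b,P[m].mean(0),P[m].max(0))
m=loc&(hsv[...,2]<90)&(P[...,2]>.012)&(P[...,2]<.035); b=cv2.minAreaRect(P[m][:,:2].astype(np.float32)*1000); print('foot',b,m.sum())
print(read_state()['tool_pos'])
cv2.imwrite('pics/t1c.png',cv2.resize(c['color'][140:300,240:440,::-1],None,fx=3,fy=3))
E
```

```text
top ((591.4979248046875, -324.7384948730469), (45.74941635131836, 24.845130920410156), 31.144250869750977) [ 0.581 -0.331  0.124] [ 0.617 -0.317  0.132]
foot ((596.0514526367188, -331.2184753417969), (39.138221740722656, 109.32807159423828), 88.74441528320312) 318
[ 0.649 -0.495  0.208]
```

View pics/t1c.png

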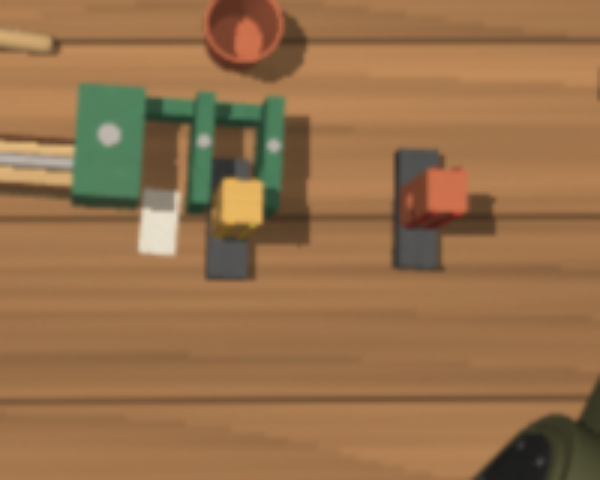

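Red stands upright with its foot at (418,208) in the crop. Gilt stands at (238,205), and the near bay with the card is empty at (160,200).

Emit:
drive_tool([
  [[-1.6, -4, 0, 0, 0, 0], [-3.2, -8, 0, 0, 0, 0], [-4.8, -12, 0, 0, 0, 0], [-6.5, -16, 0, 0, 0, -2.5], [-6.5, -16, 0, 0, 0, -2.5]],
])

```text
clock: 3.75
tool_pos: [0.6, -0.3098, 0.2103]
tcp_rot: [-179.7, 0.1, -1.0]
wrist_force: [0.2, -0.3, -0.1]
width: 0.0857
gripper_force: 0.0
```

```bash
python3 - <<'E'
from h import *
print(togo([.595,-.331,.094],[180,0,-1.5]))
E
```

```text
(array([-0.43,  2.19, 11.62]), array([-0.3,  0.1,  0.5]))
```

Emit:
drive_tool([
  [[-0.4, 2.2, 0, 0, 0, 0], [-0.4, 2.2, 4, 0, 0, 0], [-0.4, 2.2, 8, 0, 0, 0], [-0.4, 2.2, 11, 0, 0, 0], [-0.4, 2.2, 11.6, 0, 0, 0]],
])

```text
clock: 4.25
tool_pos: [0.594, -0.3388, 0.0899]
tcp_rot: [-179.8, 0.4, -1.5]
wrist_force: [-0.4, 1.1, -0.8]
width: 0.0858
gripper_force: 0.0
```

Emit:
drive_tool([
  [[0, 0, 0, 0, 0, 0], [0, 0, 0, 0, 0, 0], [0, 0, 0, 0, 0, 0], [0, 0, 0, 0, 0, 0], [0, 0, 0, 0, 0, 0]],
], hand=1, force=40)

```text
clock: 4.75
tool_pos: [0.5981, -0.339, 0.0963]
tcp_rot: [180.0, -0.2, -1.4]
wrist_force: [-0.5, 3.6, 7.1]
width: 0.0343
gripper_force: 38.9
```

```bash
python3 - <<'E'
from h import *
s=read_state();print(s['tool_pos'],s['tcp_rot'],s['wrist_force'],s['moment'],s['width'],inrk(s['tool_pos']))
E
```

```text
[ 0.59808559 -0.33897022  0.09628523] [ 1.79993062e+02 -1.68365975e-01 -1.44867619e+00] [-0.50799769  3.55246319  7.1484745 ] [ 0.80091249  0.05549089 -0.07044867] 0.03428665508706654 [ -11.68942386 -240.17067895   96.2852254 ]
```

Emit:
drive_tool([
  [[0, 0, -1.5, 0, 0, 0], [-3.5, 0, -3, 0, 0, 0.6], [-7, 0, -3, 0, 0, 1.2], [-11, 0, -3, 0, 0, 1.8], [-15, 0, -3, 0, 0, 2.5]],
])

```text
clock: 5.25
tool_pos: [0.4452, -0.336, 0.1251]
tcp_rot: [179.9, -0.0, -4.0]
wrist_force: [-0.2, -1.4, -3.3]
width: 0.0335
gripper_force: 41.1
```

Emit:
drive_tool([
  [[0, -4, 0, 0, 0, 0], [0, -8, 0, 0, 0, 0], [0, -12, 0, 0, 0, 0], [0, -16, 0, 0, 0, 0], [0, -20, 0, 0, 0, 0]],
])

```text
clock: 5.75
tool_pos: [0.4609, -0.1353, 0.1252]
tcp_rot: [180.0, -0.1, -4.0]
wrist_force: [0.5, 1.1, -2.8]
width: 0.0334
gripper_force: 41.4
```

Emit:
drive_tool([
  [[0, -2, 0, 0, 0, 0], [0, -4, 0, 0, 0, 0], [0, -4, 0, 0, 0, 0], [0, -4, 0, 0, 0, 0], [0, -4, 0, 0, 0, 0]],
])

```text
clock: 6.25
tool_pos: [0.4636, -0.0975, 0.1247]
tcp_rot: [180.0, -0.0, -4.1]
wrist_force: [0.1, -0.7, -4.0]
width: 0.0336
gripper_force: 41.7
```

```bash
cat > m.py <<'E'
from h import *
np.set_printoptions(precision=1,suppress=True)
c=snap('top','tx.png'); P=cloud(c); P[c['range_z']==0]=np.nan; Q=inrk(P)
hsv=cv2.cvtColor(c['color'],cv2.COLOR_RGB2HSV).astype(int)
m=(Q[...,0]>-240)&(Q[...,0]<-90)&(abs(Q[...,1])<50)&(hsv[...,2]<90)&(Q[...,2]>30)&(Q[...,2]<65)
print('red foot',m.sum(),cv2.minAreaRect(Q[m][:,:2].astype(np.float32)),np.median(Q[m],0) if m.any() else '')
s=read_state(); print(inrk(s['tool_pos']),s['tcp_rot'],s['wrist_force'],togo(rk(-90,1,s['tool_pos'][2]*1000),[180,0,-4]))
for n in('side','top'):
    d=read_camera(n); r=(slice(120,240),slice(200,360)) if n=='side' else (slice(170,290),slice(240,400))
    cv2.imwrite('pics/mx_%s.png'%n,cv2.resize(d['color'][r][:,:,::-1],None,fx=3,fy=3))
E
python3 m.py; python3 -c "
import cv2,numpy as np
cv2.imwrite('pics/m1.png',np.vstack([cv2.imread('pics/mx_side.png')[:300],cv2.imread('pics/mx_top.png')[:300]]))"
```

```text
red foot 0 ((0.0, 0.0), (0.0, 0.0), 0.0) 
[-162.8   -8.8  124.5] [180.   -0.   -4.1] [-0.3  0.1 -3.3] (array([ 7.3, -1. ,  0. ]), array([ 0. , -0. , -0.1]))
```

View pics/m1.png

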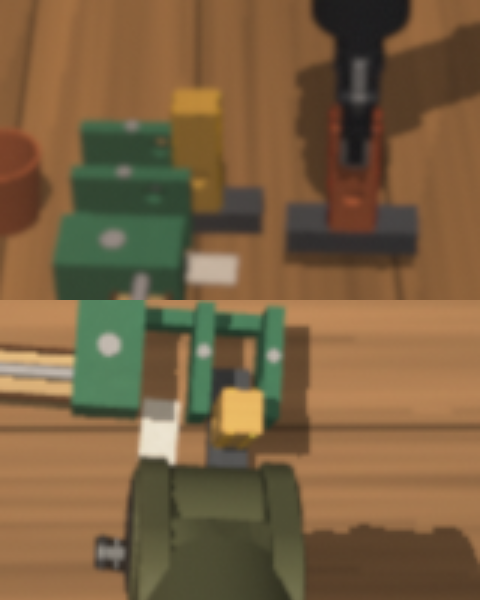

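Red is held upright, foot at (350,235) in the side half, in front of the near bay; the grip looks sound. I measure its foot offset with the side camera's depth before inserting.

```bash
python3 - <<'E'
from h import *
np.set_printoptions(precision=1,suppress=True)
c=read_camera('side'); P=cloud(c); P[c['range_z']==0]=np.nan; Q=inrk(P)
m=(Q[...,0]>-240)&(Q[...,0]<-95)&(Q[...,1]>-60)&(Q[...,1]<50)&(Q[...,2]>20)&(Q[...,2]<60)
v,u=np.mgrid[0:420,0:560]; q=Q[m]
print(len(q),np.percentile(q,[1,50,99],axis=0))
f=m&(Q[...,2]<48)&(Q[...,2]>32); a=Q[f]; 
k=np.polyfit(a[:,0],a[:,1],1); print('front face y at mid',np.median(a[:,1]),'slope deg',np.degrees(k[0]),a[:,0].min(),a[:,0].max())
g=(Q[...,0]>-240)&(Q[...,0]<-95)&(Q[...,1]>-60)&(Q[...,1]<50)&(Q[...,2]>60)&(Q[...,2]<90); print('post +y face',np.median(Q[g],0))
g=(abs(Q[...,0]-20)<45)&(Q[...,1]>20)&(Q[...,1]<90)&(Q[...,2]>70)&(Q[...,2]<90); print('guide top check',np.percentile(Q[g],[1,99],axis=0))
for r in range(190,212,2): print(r,Q[r,317])
E
```

```text
625 [[-215.3  -29.4   28.7]
 [-163.5    4.2   50.8]
 [-108.8   10.    59.1]]
front face y at mid 6.510633088722866 slope deg -0.14111568617384104 -215.78054512241184 -109.12234055794238
post +y face [-162.2    4.8   77.8]
guide top check [[-24.7  23.1  70.9]
 [ 63.6  86.3  83.3]]
190 [-162.4    9.5   77.6]
192 [-162.8    5.7   67.9]
194 [-162.9    8.9   64.2]
196 [-163.2    6.2   55.3]
198 [-163.3    9.6   51.8]
200 [-163.6    7.4   43.1]
202 [-163.8    8.3   37.3]
204 [-164.2    4.3   27. ]
206 [-165.   -16.7    0.9]
208 [-165.    -8.7    1.4]
210 [-164.9    4.3    6.5]
```

Emit:
drive_tool([
  [[2, -1, 0, 0, 0, 0], [4, -1, 1.3, 0, 0, 0], [6, -1, 2.6, 0, 0, 0], [7, -1, 2.6, 0, 0, 0], [7, -1, 2.6, 0, 0, 0]],
])

```text
clock: 6.95
tool_pos: [0.5344, -0.0917, 0.0982]
tcp_rot: [180.0, 0.1, -4.0]
wrist_force: [0.1, -0.9, -4.6]
width: 0.0332
gripper_force: 42.9
```

```bash
python3 - <<'E'
from h import *
s=read_state(); print(inrk(s['tool_pos']).round(1),s['tcp_rot'].round(2),s['wrist_force'].round(1),togo(rk(0,1,97),[180,0,-4]))
E
```

```text
[-92.4   2.   98.2] [ 1.7999e+02  5.0000e-02 -4.0300e+00] [ 0.1 -0.9 -4.6] (array([9.24, 0.1 , 0.11]), array([ 0. ,  0.1, -0. ]))
```

Emit:
drive_tool([
  [[1.7, 0.1, 0, 0, 0, 0], [3.4, 0.1, 0, 0, 0, 0], [5.1, 0.1, 0, 0, 0, 0], [6.8, 0.1, 0, 0, 0, 0], [8, 0.1, 0, 0, 0, 0]],
])

```text
clock: 7.45
tool_pos: [0.6147, -0.0983, 0.0981]
tcp_rot: [-180.0, -0.0, -4.0]
wrist_force: [0.5, 0.4, -3.4]
width: 0.0336
gripper_force: 42.9
```

Emit:
drive_tool([
  [[0.4, 0, 0, 0, 0, 0], [0.8, 0, 0, 0, 0, 0], [1.1, 0, 0, 0, 0, 0], [1.3, 0, 0, 0, 0, 0], [1.4, 0, 0, 0, 0, 0]],
])

```text
clock: 7.95
tool_pos: [0.6277, -0.0987, 0.0983]
tcp_rot: [180.0, 0.0, -4.0]
wrist_force: [-0.3, 0.6, -4.6]
width: 0.0336
gripper_force: 42.9
```

```bash
python3 - <<'E'
from h import *
s=read_state(); print(inrk(s['tool_pos']).round(1),s['tcp_rot'].round(2),s['wrist_force'].round(1),s['moment'],s['width'])
E
```

```text
[ 1.   1.5 98.3] [ 1.80e+02  1.00e-02 -3.99e+00] [-0.3  0.6 -4.6] [ 0.03061559 -0.01656701 -0.0476293 ] 0.033577725899084525
```

Emit:
drive_tool([
  [[0, 0, 0.1, 0, 0, 0], [0, 0, 0.2, 0, 0, 0], [0.2, 0, 0.25, 0, 0, 0], [0.4, 0, 0.25, 0, 0, 0], [0.4, 0, 0.25, 0, 0, 0]],
])

```text
clock: 8.45
tool_pos: [0.6296, -0.0989, 0.0981]
tcp_rot: [180.0, 0.2, -4.0]
wrist_force: [-12.4, 1.7, 19.6]
width: 0.0335
gripper_force: 45.9
```

Emit:
drive_tool([
  [[-0.2, 0, -0.2, 0, 0, 0], [-0.2, 0, -0.2, 0, 0, 0], [-0.2, 0, -0.2, 0, 0, 0], [-0.2, 0, -0.2, 0, 0, 0], [-0.2, 0, -0.2, 0, 0, 0]],
], hand=-0.3)

```text
clock: 8.95
tool_pos: [0.6298, -0.0988, 0.0975]
tcp_rot: [-180.0, 0.0, -4.0]
wrist_force: [0.2, -0.2, 0.3]
width: 0.0554
gripper_force: 0.0
```

Emit:
drive_tool([
  [[0, 0, -3, 0, 0, 0], [0, 0, -7, 0, 0, 0], [-2, 3, -7, 0, 0, 0], [-3.5, 6.1, -7, 0, 0, 0], [-3.5, 6.1, -7, 0, 0, 0]],
])

```text
clock: 9.45
tool_pos: [0.5879, -0.1634, 0.168]
tcp_rot: [179.8, 0.1, -4.4]
wrist_force: [0.2, 0.7, -0.4]
width: 0.0556
gripper_force: 0.0
```

```bash
python3 - <<'E'
from h import *
s=read_state(); print(inrk(s['tool_pos']).round(1),s['width'],togo(rk(-35,-60,95),[180,0,-4]))
np.set_printoptions(precision=1,suppress=True)
c=read_camera('side'); P=cloud(c); P[c['range_z']==0]=np.nan; Q=inrk(P)
hsv=cv2.cvtColor(c['color'],cv2.COLOR_RGB2HSV).astype(int)
m=(abs(Q[...,0])<60)&(abs(Q[...,1])<35)&(Q[...,2]>95)&(Q[...,2]<135)&((hsv[...,0]<8)|(hsv[...,0]>172)); print('red post',m.sum(),np.percentile(Q[m],[1,50,99],axis=0))
m=(abs(Q[...,0]+35)<60)&(abs(Q[...,1]+61)<35)&(Q[...,2]>95)&(Q[...,2]<135)&(hsv[...,0]>12)&(hsv[...,0]<30)&(hsv[...,1]>120); print('gilt',m.sum(),np.percentile(Q[m],[1,50,99],axis=0))
E
```

```text
[-34.1 -65.8 168. ] 0.05560405737540794 (array([-0.09, -0.61,  7.3 ]), array([ 0.2,  0.1, -0.4]))
red post 14 [[-21.   -8.3  96.3]
 [-20.6  10.6 114.8]
 [ 15.2  14.9 127.7]]
gilt 302 [[-50.1 -80.9  95.9]
 [-32.5 -48.4 127. ]
 [-11.7 -40.5 133.9]]
```

Emit:
drive_tool([
  [[0, 0, 0, 0, 0, 0], [0, 0, 1, 0, 0, 0], [0, 0, 2, 0, 0, 0], [0, 0, 2, 0, 0, 0]],
])

```text
clock: 9.9
tool_pos: [0.5897, -0.1561, 0.1454]
tcp_rot: [-179.9, 0.2, -3.9]
wrist_force: [-0.7, 0.9, -0.4]
width: 0.0554
gripper_force: 0.0
```

```bash
python3 - <<'E'
from h import *
s=read_state(); print(inrk(s['tool_pos']).round(1),s['width'],togo(rk(-34,-60,95),[180,0,-4]))
E
```

```text
[-32.8 -58.4 145.4] 0.05539628602224988 (array([-0.1 ,  0.17,  5.04]), array([-0.1,  0.2,  0.1]))
```

Emit:
drive_tool([
  [[-0.1, 0.1, 0, 0, 0, 0], [-0.1, 0.1, 1.5, 0, 0, 0], [-0.1, 0.1, 3, 0, 0, 0], [-0.1, 0.1, 4.5, 0, 0, 0], [-0.1, 0.1, 5, 0, 0, 0]],
])

```text
clock: 10.4
tool_pos: [0.5889, -0.158, 0.0966]
tcp_rot: [-180.0, 0.1, -4.0]
wrist_force: [0.6, 0.2, 0.4]
width: 0.0556
gripper_force: 0.0
```

Emit:
drive_tool([
  [[0, 0, 0, 0, 0, 0], [0, 0, 0, 0, 0, 0], [0, 0, 0, 0, 0, 0], [0, 0, 0, 0, 0, 0], [0, 0, 0, 0, 0, 0]],
], hand=1, force=40)

```text
clock: 10.9
tool_pos: [0.5898, -0.1582, 0.0982]
tcp_rot: [180.0, -0.0, -4.0]
wrist_force: [0.6, 0.0, -0.2]
width: 0.0335
gripper_force: 41.0
```

```bash
python3 - <<'E'
from h import *
s=read_state(); print(inrk(s['tool_pos']).round(1),s['width'],s['wrist_force'],togo(rk(0,-61,95),[180,0,-4]))
E
```

```text
[-32.6 -60.5  98.2] 0.033482191236114164 [ 0.58632363  0.03706878 -0.23776036] (array([3.26, 0.06, 0.32]), array([ 0., -0.,  0.]))
```

Emit:
drive_tool([
  [[0.7, 0, 0, 0, 0, 0], [1.4, 0, 0, 0, 0, 0], [2.1, 0, 0, 0, 0, 0], [2.7, 0, 0, 0, 0, 0], [3, 0, 0, 0, 0, 0]],
])

```text
clock: 11.4
tool_pos: [0.6201, -0.1601, 0.1025]
tcp_rot: [180.0, -0.1, -4.0]
wrist_force: [-13.1, 3.3, 36.5]
width: 0.0338
gripper_force: 48.6
```

Emit:
drive_tool([
  [[0.2, 0, 0, 0, 0, 0], [0.4, 0, 0, 0, 0, 0], [0.6, 0, 0, 0, 0, 0], [0.7, 0, 0, 0, 0, 0], [0.7, 0, 0, 0, 0, 0]],
])

```text
clock: 11.9
tool_pos: [0.6277, -0.1606, 0.1029]
tcp_rot: [180.0, -0.3, -4.0]
wrist_force: [-8.4, 3.9, 30.2]
width: 0.0331
gripper_force: 49.3
```

```bash
python3 - <<'E'
from h import *
np.set_printoptions(precision=1,suppress=True)
s=read_state(); print(inrk(s['tool_pos']),s['wrist_force'],s['moment'])
c=read_camera('side'); cv2.imwrite('pics/g1.png',cv2.resize(c['color'][115:245,200:350,::-1],None,fx=4,fy=4))
E
```

```text
[  5.4 -60.1 102.9] [-8.4  3.9 30.2] [0.8 2.3 0.1]
```

View pics/g1.png

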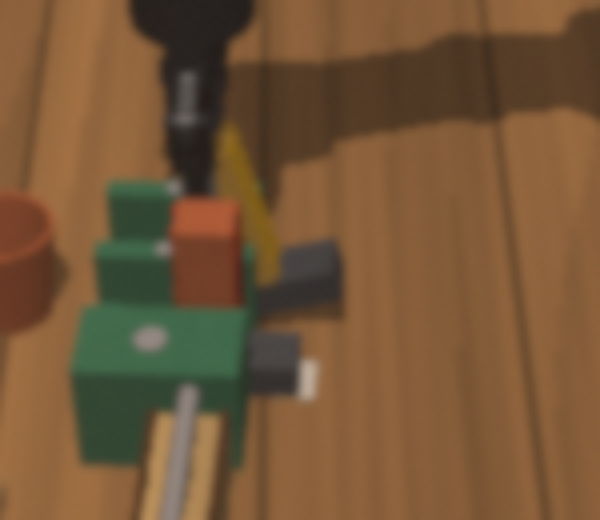

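The gilt sample is leaning: the post top is pushed toward +x at (230,130) and its front foot is raised at (315,260). The foot dragged while I pushed high. I'll back off, let it rock level, then regrip and carry it slightly lifted, as I did with red.

Emit:
drive_tool([
  [[-0.6, 0, 0, 0, 0, 0], [-1.2, 0, 0, 0, 0, 0], [-1.8, 0, 0, 0, 0, 0], [-2.4, 0, 0, 0, 0, 0], [-3, 0, 0, 0, 0, 0]],
])

```text
clock: 12.45
tool_pos: [0.5968, -0.1588, 0.098]
tcp_rot: [180.0, -0.1, -4.0]
wrist_force: [2.4, -0.1, 0.8]
width: 0.0335
gripper_force: 45.5
```

Emit:
drive_tool([
  [[0, 0, 0, 0, 0, 0], [0, 0, 0, 0, 0, 0], [0, 0, 0, 0, 0, 0], [0, 0, 0, 0, 0, 0], [0, 0, 0, 0, 0, 0]],
], hand=-0.3)

```text
clock: 12.95
tool_pos: [0.5964, -0.1586, 0.0976]
tcp_rot: [-180.0, 0.0, -4.0]
wrist_force: [0.1, -0.2, 0.4]
width: 0.0555
gripper_force: 0.0
```

```bash
cat > gm.py <<'E'
from h import *
np.set_printoptions(precision=1,suppress=True)
s=read_state(); print(inrk(s['tool_pos']),s['wrist_force'],s['width'])
for n in('side','top'):
    c=read_camera(n); P=cloud(c); P[c['range_z']==0]=np.nan; Q=inrk(P)
    hsv=cv2.cvtColor(c['color'],cv2.COLOR_RGB2HSV).astype(int)
    m=(Q[...,0]>-130)&(Q[...,0]<-33)&(abs(Q[...,1]+61)<28)&(Q[...,2]>8)&(Q[...,2]<45)&(hsv[...,2]<100)&(hsv[...,1]<110)
    print(n,'gilt foot',m.sum(),np.percentile(Q[m],[2,50,98],axis=0).tolist() if m.any() else '')
    m=(Q[...,0]>-80)&(Q[...,0]<60)&(abs(Q[...,1]+61)<28)&(Q[...,2]>85)&(Q[...,2]<136)&(hsv[...,0]>12)&(hsv[...,0]<30)&(hsv[...,1]>120)
    print(n,'gilt post',m.sum(),np.percentile(Q[m],[2,50,98],axis=0).tolist() if m.any() else '')
    m=(Q[...,0]>-130)&(Q[...,0]<-33)&(abs(Q[...,1]-1)<28)&(Q[...,2]>8)&(Q[...,2]<45)&(hsv[...,2]<100)&(hsv[...,1]<110)
    print(n,'red foot',m.sum(),np.percentile(Q[m],[2,50,98],axis=0).tolist() if m.any() else '')
    if n=='side': im=cv2.resize(c['color'][115:245,200:350,::-1],None,fx=4,fy=4)
import sys; cv2.imwrite('pics/'+sys.argv[1],im)
E
python3 gm.py g2.png
```

```text
[-25.9 -60.4  97.6] [ 0.1 -0.2  0.4] 0.05546600377937859
side gilt foot 224 [[-94.63920982522124, -75.62912132575572, 8.29274543990022], [-74.0009567239646, -47.075971660266596, 22.296712157814813], [-37.82686596825158, -40.18410091448977, 28.122088760535025]]
side gilt post 240 [[-59.89048970731375, -77.59935734635172, 85.97383666923862], [-47.76703432524199, -47.52305844220463, 120.96442395386563], [-34.56601924912185, -41.91300462462347, 133.43035511367046]]
side red foot 133 [[-56.40322928399041, -15.79915960195578, 9.584810725471552], [-45.03921807748482, 6.816481122040492, 24.003003853126813], [-33.93782253998844, 20.29505035496001, 28.224887608249713]]
top gilt foot 96 [[-96.70628380463761, -61.84238422057176, 18.803752580243938], [-79.55938330686556, -52.74133368672691, 23.917156546078843], [-58.64140796935258, -43.037275020993434, 28.838529000652333]]
top gilt post 30 [[-63.86819027090622, -51.26278105037387, 91.3068774961028], [-57.648112778164574, -44.38453937265254, 115.21456906443983], [-36.71784025168289, -43.011109857907734, 132.0802034550377]]
top red foot 118 [[-58.981142198824514, -15.524306256501092, 18.409636868920085], [-46.616172592161966, 0.8763494189218826, 23.964551671112886], [-33.788474090518164, 17.714703682033903, 29.948033230565297]]
```

View pics/g2.png

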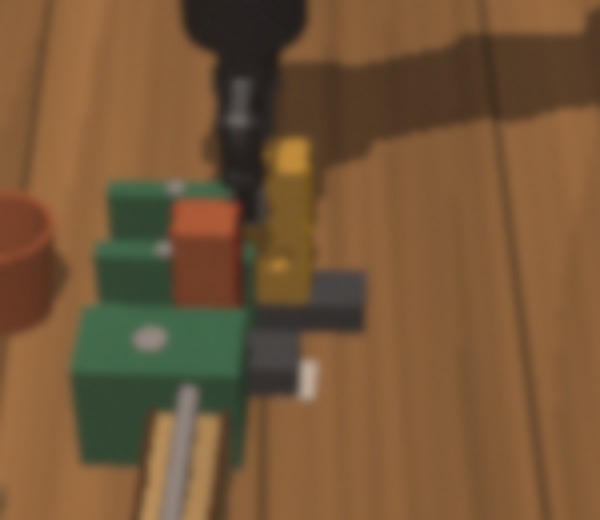

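The gilt sample stands upright again at (290,220), with its foot front near rack x=-96 mm. Red stands in its bay with its foot front near -57 mm.

Emit:
drive_tool([
  [[-0.8, 0, 0, 0, 0, 0], [-1.5, 0, 0, 0, 0, 0], [-1.5, 0, 0, 0, 0, 0], [-1.5, 0, 0, 0, 0, 0]],
])

```text
clock: 13.45
tool_pos: [0.5814, -0.1577, 0.098]
tcp_rot: [180.0, -0.0, -4.0]
wrist_force: [1.1, -0.8, -0.1]
width: 0.0555
gripper_force: 0.0
```

Emit:
drive_tool([
  [[0, 0, 0, 0, 0, 0], [0, 0, 0, 0, 0, 0], [0, 0, 0, 0, 0, 0], [0, 0, 0, 0, 0, 0], [0, 0, 0, 0, 0, 0]],
], hand=1, force=60)

```text
clock: 13.95
tool_pos: [0.582, -0.1578, 0.0981]
tcp_rot: [180.0, -0.1, -4.0]
wrist_force: [0.6, -0.0, 3.6]
width: 0.0332
gripper_force: 60.6
```

Emit:
drive_tool([
  [[0, 0, -0.2, 0, 0, 0], [0, 0, -0.4, 0, 0, 0], [0.6, 0, -0.4, 0, 0, 0], [1.4, 0, -0.4, 0, 0, 0], [2.2, 0, -0.4, 0, 0, 0]],
])

```text
clock: 14.45
tool_pos: [0.6044, -0.1591, 0.1016]
tcp_rot: [-180.0, 0.0, -4.0]
wrist_force: [0.1, -0.2, -3.3]
width: 0.0334
gripper_force: 59.8
```

```bash
python3 gm.py g3.png
```

```text
[-18.  -60.3 101.6] [ 0.1 -0.2 -3.3] 0.033393543902246185
side gilt foot 207 [[-72.72365797517952, -76.34206658200759, 9.39731025720719], [-55.303618034872734, -48.88835400018971, 26.305523734109325], [-35.13192425465305, -39.875260093395774, 31.761422384458108]]
side gilt post 138 [[-37.79557963040784, -75.29020231789816, 86.77467173135837], [-31.235308162761164, -47.22055670362937, 118.7685373459988], [1.3616467676299138, -39.9616983383231, 135.77203535024054]]
side red foot 135 [[-56.298263094366426, -16.27244591949377, 9.888007248827936], [-44.88727386826676, 8.810476214654967, 24.203252707737597], [-33.837635775732316, 19.704950699114793, 29.751148087981928]]
top gilt foot 98 [[-74.53407911958183, -59.71039535699288, 21.37829261329562], [-56.34896536840638, -51.12286960496074, 27.79735968846664], [-37.1748573393674, -42.09903789226574, 33.14576777024866]]
top gilt post 10 [[-39.40429690458019, -51.34249648067896, 90.29950182827548], [-38.04544221014491, -43.631513687693044, 99.17678544393237], [-30.897073833177636, -42.668644817778286, 120.70274191172955]]
top red foot 120 [[-59.0393248480788, -15.436022282525613, 18.46073278979429], [-45.79318389762312, 0.9363332013250906, 23.909919264134885], [-33.32805847380494, 17.62346634962952, 29.608972088814852]]
```

Emit:
drive_tool([
  [[0.5, 0, 0, 0, 0, 0], [1, 0, 0, 0, 0, 0], [1.3, 0, 0, 0, 0, 0], [1.6, 0, 0, 0, 0, 0], [1.8, 0, 0, 0, 0, 0]],
])

```text
clock: 15.05
tool_pos: [0.6217, -0.1604, 0.1018]
tcp_rot: [-180.0, -0.0, -4.0]
wrist_force: [-0.1, 0.2, -3.1]
width: 0.0333
gripper_force: 59.9
```

Emit:
drive_tool([
  [[0, 0, 0.15, 0, 0, 0], [0, 0, 0.3, 0, 0, 0], [0, 0, 0.4, 0, 0, 0], [0.1, 0, 0.4, 0, 0, 0], [0.1, 0, 0.4, 0, 0, 0]],
])

```text
clock: 15.55
tool_pos: [0.6221, -0.1605, 0.0982]
tcp_rot: [180.0, 0.0, -4.0]
wrist_force: [-3.4, 0.6, 3.0]
width: 0.0333
gripper_force: 60.9
```

```bash
python3 gm.py g4.png
```

```text
[ -0.2 -60.5  98.2] [-3.4  0.6  3. ] 0.03329438511413209
side gilt foot 117 [[-55.1756068653416, -76.90275973520059, 9.288575552110935], [-44.302527650213484, -54.03132541257303, 23.995689534364374], [-33.778418693281566, -40.64019768031335, 28.580567204532475]]
side gilt post 94 [[-20.07294290840381, -78.69082217360526, 89.07185372809576], [-15.672230494436109, -51.73609302182937, 123.39702966652544], [14.573891675281931, -42.58726631113312, 134.39968115082988]]
side red foot 134 [[-56.27070918409653, -16.50311246759957, 9.238995161739373], [-44.93307399169136, 9.88486396139147, 24.23590348940835], [-34.33774967040017, 20.43579792200805, 28.718648472413417]]
top gilt foot 69 [[-58.48141137655989, -62.33002844187162, 19.55578153410741], [-47.09601971737431, -52.826566743392064, 24.13129133154923], [-34.01599477863615, -42.24405891496254, 29.84992530729202]]
top gilt post 19 [[-23.588728611209223, -51.51336318827801, 87.4928158157787], [-21.57059023821562, -46.169182349924625, 109.99180745386661], [-14.700129421673372, -42.678777804344215, 128.76571576581995]]
top red foot 117 [[-58.882449727125945, -15.308307002017207, 17.950768582329502], [-46.08806672678619, 0.883654637706077, 23.95000093896349], [-33.85321918258541, 17.252978499844257, 28.69095959177068]]
```

Emit:
drive_tool([
  [[0.1, 0, 0, 0, 0, 0], [0.2, 0, 0, 0, 0, 0], [0.2, 0, 0, 0, 0, 0], [0, 0, -0.1, 0, 0, 0], [0, 0, -0.1, 0, 0, 0]],
])

```text
clock: 16.15
tool_pos: [0.6226, -0.1605, 0.0985]
tcp_rot: [-180.0, -0.0, -4.0]
wrist_force: [0.3, 0.8, -3.6]
width: 0.0334
gripper_force: 59.9
```

Emit:
drive_tool([
  [[0, 0, 0, 0, 0, 0], [0, 0, 0, 0, 0, 0], [0, 0, 0, 0, 0, 0], [0, 0, 0, 0, 0, 0]],
], hand=-0.2)

```text
clock: 16.55
tool_pos: [0.6227, -0.1605, 0.0989]
tcp_rot: [-180.0, -0.0, -4.0]
wrist_force: [-0.4, 0.3, -0.3]
width: 0.0513
gripper_force: 0.0
```

Emit:
drive_tool([
  [[0, 0, -3, 0, 0, 0], [0, 0, -7, 0, 0, 0], [0, -5, -9, 0, 0, 0], [0, -10, -9, 0, 0, 0], [0, -15, -9, 0, 0, 0]],
])

```text
clock: 17.05
tool_pos: [0.6333, -0.0133, 0.1902]
tcp_rot: [-180.0, -0.2, -4.1]
wrist_force: [0.0, 0.7, -1.1]
width: 0.0513
gripper_force: 0.0
```

Emit:
drive_tool([
  [[0, -4, 0, 0, 0, 0], [0, -8, 0, 0, 0, 0], [0, -12, 0, 0, 0, 0], [0, -16, 0, 0, 0, 0], [0, -18.5, 0, 0, 0, 0]],
], hand=1)

```text
clock: 17.55
tool_pos: [0.645, 0.1746, 0.1889]
tcp_rot: [-179.9, 0.0, -3.8]
wrist_force: [-0.4, 0.9, -0.2]
width: 0.0002
gripper_force: 0.0
```

```bash
python3 gm.py g5.png; python3 - <<'E'
from h import *
np.set_printoptions(precision=1,suppress=True)
print(togo(rk(0,290,56),[180,0,-4]))
c=read_camera('top'); P=cloud(c); P[c['range_z']==0]=np.nan; Q=inrk(P); h=cv2.cvtColor(c['color'],cv2.COLOR_RGB2HSV)
for n,y in(('red',1),('gilt',-61)):
    m=(abs(Q[...,0])<40)&(abs(Q[...,1]-y)<25)&(Q[...,2]>124)&(Q[...,2]<137); print(n,m.sum(),Q[m].mean(0),np.percentile(Q[m],[3,97],axis=0))
E
```

```text
[ -0.7 275.4 188.9] [-0.4  0.9 -0.2] 0.00018373921020838513
side gilt foot 112 [[-54.414319672286105, -76.0038542460268, 8.54222363385176], [-44.58825591573234, -52.75436198998811, 23.54901855243041], [-33.65348472273154, -41.79169132723493, 28.00410136049376]]
side gilt post 170 [[-19.501295201731345, -78.86663716177186, 94.2527762873491], [-9.159677547168137, -50.592861134968544, 127.88034031816863], [4.017062379534361, -42.542520561057984, 134.14275815439697]]
side red foot 141 [[-56.47928104531074, -16.043518073988775, 8.754176007648384], [-45.106745207614075, 8.28181892794175, 23.839073667764943], [-33.63644519609867, 21.20265203282054, 28.64766975170793]]
top gilt foot 125 [[-57.90308344895975, -77.55484232226499, 17.783648397154153], [-46.31174086261621, -59.158490094814056, 23.72722447705189], [-33.57793707983471, -42.31395949867008, 30.18286347976451]]
top gilt post 247 [[-22.801738603986735, -76.38132039916589, 92.5527065259485], [-6.061830859092999, -58.441175682117226, 129.35205468172373], [14.898195746716233, -42.8962662628459, 133.99013104325158]]
top red foot 131 [[-59.88227721441285, -15.310185648879855, 17.900137385208794], [-47.018432667837395, 1.809945122172877, 23.73170384992651], [-33.8099430945484, 18.633290562120155, 28.68756256067155]]
(array([ 0.1, -1.2, 13.3]), array([-0.2,  0. ,  0.4]))
red 199 [ -4.8   2.  130. ] [[-23.  -14.1 125.4]
 [ 12.7  18.  134.6]]
gilt 200 [ -3.4 -59.9 129.9] [[-21.2 -76.5 125.8]
 [ 14.6 -43.4 134.1]]
```

```bash
python3 - <<'E'
from h import *
np.set_printoptions(precision=1,suppress=True)
c=read_camera('top'); P=cloud(c); P[c['range_z']==0]=np.nan; Q=inrk(P); h=cv2.cvtColor(c['color'],cv2.COLOR_RGB2HSV).astype(int)
g=(h[...,0]>50)&(h[...,0]<95)&(h[...,1]>60)
for a,b in((28,80),(-36,-24),(-98,-86)):
    m=g&(Q[...,1]>a)&(Q[...,1]<b)&(Q[...,2]>66)&(Q[...,2]<90)&(abs(Q[...,0]-20)<70); print('block x',np.percentile(Q[m],[2,50,98],axis=0))
m=g&(Q[...,1]>-18)&(Q[...,1]<20)&(Q[...,2]>30)&(Q[...,2]<52)&(Q[...,0]>30)&(Q[...,0]<90); print('rail',np.percentile(Q[m],[2,50,98],axis=0))
m=(Q[...,1]>95)&(Q[...,1]<205)&(Q[...,2]>60)&(Q[...,2]<80)&(abs(Q[...,0])<30); 
k=np.polyfit(Q[m][:,1],Q[m][:,0],1);print('rod x at y=150,0:',np.polyval(k,[150,0]),Q[m].mean(0),m.sum())
E
```

```text
block x [[-29.3  29.   71.8]
 [ 14.3  53.5  77.8]
 [ 68.   78.9  83.5]]
block x [[-29.6 -35.6  71.5]
 [ 12.3 -29.8  78.4]
 [ 67.4 -24.3  83.1]]
block x [[-29.3 -97.6  72.8]
 [ 10.8 -92.   77.9]
 [ 66.9 -86.4  83.4]]
rail [[ 54.8 -16.2  31.9]
 [ 61.8   0.9  38.8]
 [ 69.5  19.6  44.4]]
rod x at y=150,0: [-0.1 -0.2] [ -0.1 149.4  66.4] 177
```

Emit:
drive_tool([
  [[0, 5, 0, 0, 0, 0], [-0.1, 10, 0, 0, 0, 0], [-0.2, 15, 0, 0, 0, 0], [-0.2, 20, 0, 0, 0, 0], [-0.2, 24, 0, 0, 0, 0]],
], hand=-0.2)

```text
clock: 18.25
tool_pos: [0.6257, -0.0754, 0.1891]
tcp_rot: [179.9, -0.0, -4.3]
wrist_force: [0.9, -0.2, 0.3]
width: 0.0512
gripper_force: 0.0
```

Emit:
drive_tool([
  [[0, 2, 0, 0, 0, 0], [0, 3.4, 0, 0, 0, 0], [0, 3.4, 0, 0, 0, 0], [0, 3.4, 0, 0, 0, 0]],
])

```text
clock: 18.65
tool_pos: [0.6245, -0.1023, 0.1888]
tcp_rot: [-179.9, -0.0, -4.0]
wrist_force: [0.4, 0.5, 0.3]
width: 0.0512
gripper_force: 0.0
```

```bash
python3 - <<'E'
from h import *
print(togo(rk(-3,1.5,97),[180,0,-4]),read_state()['width'])
E
```

```text
(array([-0.12, -0.36,  9.18]), array([-0.1, -0. ,  0. ])) 0.051178045683166
```

Emit:
drive_tool([
  [[-0.1, -0.35, 0, 0, 0, 0], [-0.1, -0.35, 3, 0, 0, 0], [-0.1, -0.35, 6, 0, 0, 0], [-0.1, -0.35, 8.5, 0, 0, 0], [-0.1, -0.35, 9.1, 0, 0, 0]],
])

```text
clock: 19.15
tool_pos: [0.6221, -0.097, 0.095]
tcp_rot: [-179.9, 0.3, -3.8]
wrist_force: [-0.5, 0.0, -0.9]
width: 0.0513
gripper_force: 0.0
```

Emit:
drive_tool([
  [[0, 0, 0, 0, 0, 0], [0, 0, 0, 0, 0, 0], [0, 0, 0, 0, 0, 0], [0, 0, 0, 0, 0, 0], [0, 0, 0, 0, 0, 0]],
], hand=1)

```text
clock: 19.65
tool_pos: [0.6239, -0.0996, 0.0983]
tcp_rot: [180.0, -0.0, -4.0]
wrist_force: [-0.5, -0.6, -3.4]
width: 0.0333
gripper_force: 61.1
```

Emit:
drive_tool([
  [[0, 0, -0.1, 0, 0, 0], [0, 0, -0.2, 0, 0, 0], [0.15, 0, -0.2, 0, 0, 0], [0.3, 0, -0.2, 0, 0, 0], [0.3, 0, -0.2, 0, 0, 0]],
])

```text
clock: 20.15
tool_pos: [0.627, -0.0997, 0.0998]
tcp_rot: [-180.0, -0.0, -4.0]
wrist_force: [0.2, -0.8, -3.9]
width: 0.0333
gripper_force: 61.1
```

Emit:
drive_tool([
  [[0.1, 0, 0, 0, 0, 0], [0.2, 0, 0, 0, 0, 0], [0.2, 0, 0, 0, 0, 0]],
])

```text
clock: 20.45
tool_pos: [0.6288, -0.0999, 0.0997]
tcp_rot: [-180.0, 0.0, -4.0]
wrist_force: [-0.2, -0.4, -3.8]
width: 0.0328
gripper_force: 61.1
```

Emit:
drive_tool([
  [[0.1, 0, 0, 0, 0, 0], [0.2, 0, 0, 0, 0, 0], [0.2, 0, 0, 0, 0, 0]],
])

```text
clock: 20.75
tool_pos: [0.6294, -0.0999, 0.0995]
tcp_rot: [-180.0, 0.2, -4.0]
wrist_force: [-5.4, 0.9, -0.6]
width: 0.0335
gripper_force: 61.5
```

```bash
python3 gm.py g6.png
```

```text
[ 2.9  0.5 99.5] [-5.4  0.9 -0.6] 0.03348400389523272
side gilt foot 112 [[-54.519589783237194, -77.03959440396625, 8.672320816391501], [-44.31312418872163, -52.99990183359244, 23.742485839734538], [-33.94975489685734, -41.03417790446842, 28.728876513351274]]
side gilt post 121 [[-19.494936061809824, -76.93520910512684, 87.00962715142668], [-14.885426986114636, -50.52235008612608, 124.05907737016109], [-5.517559093222111, -41.312458052529976, 134.45814230367273]]
side red foot 111 [[-51.329620147762604, -17.887997182291773, 9.39155480399565], [-42.25550872813348, 8.40933712357113, 25.723537527341467], [-33.87750257199169, 19.838608216019928, 29.74866719341578]]
top gilt foot 0 
top gilt post 0 
top red foot 0
```

Red has now touched the rail with about 5 N, having moved 5 mm, so gilt probably lacks about 3 mm too. I release red and do the same with gilt.

Emit:
drive_tool([
  [[0, 0, 0.1, 0, 0, 0], [0, 0, 0.2, 0, 0, 0], [0, 0, 0.2, 0, 0, 0]],
])

```text
clock: 21.15
tool_pos: [0.6294, -0.1, 0.0983]
tcp_rot: [180.0, 0.1, -4.0]
wrist_force: [-7.8, -0.8, 5.6]
width: 0.0333
gripper_force: 62.3
```

Emit:
drive_tool([
  [[0, 0, 0, 0, 0, 0], [0, 0, 0, 0, 0, 0], [0, 0, 0, 0, 0, 0], [0, 0, 0, 0, 0, 0]],
], hand=-0.2)

```text
clock: 21.55
tool_pos: [0.6313, -0.1, 0.098]
tcp_rot: [-180.0, -0.1, -4.0]
wrist_force: [0.4, 0.3, 0.3]
width: 0.0512
gripper_force: 0.0
```

Emit:
drive_tool([
  [[0, 0, -3.5, 0, 0, 0], [0, 0, -6, 0, 0, 0], [-0.3, 3, -6, 0, 0, 0], [-0.6, 6.1, -6, 0, 0, 0], [-0.6, 6.1, -6, 0, 0, 0]],
])

```text
clock: 22.05
tool_pos: [0.6194, -0.1669, 0.1581]
tcp_rot: [179.8, -0.0, -4.4]
wrist_force: [-0.2, -0.2, -0.7]
width: 0.0515
gripper_force: 0.0
```

Emit:
drive_tool([
  [[0, 0, 0, 0, 0, 0], [0, 0, 0, 0, 0, 0], [0, 0, 2, 0, 0, 0], [0, 0, 4, 0, 0, 0], [0, 0, 6, 0, 0, 0]],
])

```text
clock: 22.55
tool_pos: [0.621, -0.1587, 0.0972]
tcp_rot: [-180.0, -0.0, -3.9]
wrist_force: [1.0, -0.5, -1.0]
width: 0.0514
gripper_force: 0.0
```

Emit:
drive_tool([
  [[0, 0, 0, 0, 0, 0], [0, 0, 0, 0, 0, 0], [0, 0, 0, 0, 0, 0], [0, 0, 0, 0, 0, 0], [0, 0, 0, 0, 0, 0]],
], hand=1)

```text
clock: 23.05
tool_pos: [0.6208, -0.1604, 0.0984]
tcp_rot: [180.0, -0.1, -4.0]
wrist_force: [-0.4, 0.3, -3.7]
width: 0.033
gripper_force: 61.0
```

Emit:
drive_tool([
  [[0, 0, -0.1, 0, 0, 0], [0, 0, -0.2, 0, 0, 0], [0.1, 0, -0.2, 0, 0, 0], [0.2, 0, -0.2, 0, 0, 0], [0.2, 0, -0.2, 0, 0, 0]],
])

```text
clock: 23.55
tool_pos: [0.6222, -0.1606, 0.0996]
tcp_rot: [-180.0, 0.1, -4.0]
wrist_force: [-1.2, 0.1, -2.1]
width: 0.0336
gripper_force: 61.0
```

Emit:
drive_tool([
  [[0.1, 0, 0, 0, 0, 0], [0.2, 0, 0, 0, 0, 0], [0.2, 0, 0, 0, 0, 0]],
])

```text
clock: 23.85
tool_pos: [0.6228, -0.1607, 0.0993]
tcp_rot: [-180.0, 0.2, -4.0]
wrist_force: [-5.0, 1.6, 0.2]
width: 0.0337
gripper_force: 61.3
```

Emit:
drive_tool([
  [[0, 0, 0.1, 0, 0, 0], [0, 0, 0.2, 0, 0, 0], [0, 0, 0.2, 0, 0, 0]],
])

```text
clock: 24.15
tool_pos: [0.6228, -0.1607, 0.0972]
tcp_rot: [-180.0, 0.2, -4.0]
wrist_force: [-5.0, -0.1, -1.5]
width: 0.0331
gripper_force: 61.3
```

Emit:
drive_tool([
  [[0, 0, 0, 0, 0, 0], [0, 0, 0, 0, 0, 0], [0, 0, 0, 0, 0, 0], [0, 0, 0, 0, 0, 0]],
], hand=-0.2)

```text
clock: 24.55
tool_pos: [0.6251, -0.1607, 0.0981]
tcp_rot: [180.0, -0.1, -4.0]
wrist_force: [-0.4, -0.1, -0.5]
width: 0.0514
gripper_force: 0.0
```

Emit:
drive_tool([
  [[0, 0, -3, 0, 0, 0], [0, 0, -7, 0, 0, 0], [0, -5, -9, 0, 0, 0], [0, -10, -9, 0, 0, 0], [0, -15, -9, 0, 0, 0]],
])

```text
clock: 25.05
tool_pos: [0.6355, -0.0135, 0.1893]
tcp_rot: [-180.0, -0.2, -4.1]
wrist_force: [1.6, 0.5, -0.1]
width: 0.0515
gripper_force: 0.0
```

Emit:
drive_tool([
  [[0, -4, 0, 0, 0, 0], [0, -8, 0, 0, 0, 0], [0, -12, 0, 0, 0, 0], [0, -16, 0, 0, 0, 0], [0, -20, 0, 0, 0, 0]],
], hand=1)

```text
clock: 25.55
tool_pos: [0.6487, 0.1866, 0.1881]
tcp_rot: [-180.0, -0.0, -4.0]
wrist_force: [-0.6, -0.5, -0.7]
width: -0.0
gripper_force: 0.0
```

Emit:
drive_tool([
  [[0, 0, 0, 0, 0, 0], [0, 0, 0, 0, 0, 0]],
])

```text
clock: 25.75
tool_pos: [0.6484, 0.1864, 0.1876]
tcp_rot: [-180.0, -0.0, -3.8]
wrist_force: [0.5, -0.6, 0.4]
width: -0.0002
gripper_force: 0.0
```

```bash
python3 gm.py g7.png; python3 - <<'E'
from h import *
np.set_printoptions(precision=1,suppress=True)
print(togo(rk(0,285,58),[180,0,-4]))
c=read_camera('top'); P=cloud(c); P[c['range_z']==0]=np.nan; Q=inrk(P)
for n,y in(('red',1),('gilt',-61)):
    m=(abs(Q[...,0])<40)&(abs(Q[...,1]-y)<25)&(Q[...,2]>124)&(Q[...,2]<137); print(n,m.sum(),Q[m].mean(0),np.percentile(Q[m],[3,97],axis=0))
E
```

```text
[  1.8 287.4 187.6] [ 0.5 -0.6  0.4] -0.00024340706324309393
side gilt foot 98 [[-51.73069347274387, -79.26950354285593, 9.144925883483342], [-42.88518551922064, -53.17624195974842, 23.725462045188774], [-34.14353475085599, -40.89673323591472, 29.83215624294842]]
side gilt post 177 [[-16.702981082098418, -79.11225019066063, 92.48892434129596], [-6.050045639464057, -51.81665397682869, 128.14620178858527], [7.388107691661172, -43.71120742414155, 134.12750501782062]]
side red foot 113 [[-51.541979342260184, -18.708459686718605, 9.650185021243262], [-43.12968781548413, 5.274349931986118, 23.621047636529504], [-33.751521340602835, 18.587888508232012, 28.515518475231307]]
top gilt foot 116 [[-55.311343238454356, -78.70318596076898, 12.85325252244931], [-44.202792206833216, -59.288889534192435, 23.554927829867566], [-33.33423635045832, -43.25723808091853, 29.485723548010466]]
top gilt post 243 [[-20.07506272160289, -76.43924306446398, 87.86788672755696], [-2.9250484955654783, -58.86140153338948, 129.28482055666478], [17.31697275250101, -44.068325827329815, 134.5316493518321]]
top red foot 110 [[-54.92669372909301, -15.70519846429092, 17.596574455214746], [-44.243386850555865, 1.1151582189712794, 23.847289103648972], [-33.4229999621189, 18.186440723942717, 29.62879069814843]]
(array([-0.3, -0.1, 13. ]), array([ 0.1, -0. , -0.1]))
red 197 [ -0.5   0.7 129.9] [[-18.  -15.1 125.5]
 [ 18.1  16.4 134.4]]
gilt 193 [ -1.1 -60.7 130. ] [[-18.6 -76.7 124.9]
 [ 17.2 -45.  134. ]]
```

Both samples now sit at rack x ≈ 0. Next is pushing the rod.

Emit:
drive_tool([
  [[-0.2, 0, 4, 0, 0, 0], [-0.2, 0, 8, 0, 0, 0], [-0.2, 0, 12, 0, 0, 0], [-0.2, 0, 13, 0, 0, 0], [-0.2, 0, 13, 0, 0, 0]],
])

```text
clock: 26.4
tool_pos: [0.646, 0.1834, 0.0566]
tcp_rot: [179.9, 0.2, -4.1]
wrist_force: [-0.2, -0.5, 0.1]
width: 0.0002
gripper_force: 0.0
```

Emit:
drive_tool([
  [[0, 1.2, 0, 0, 0, 0], [0, 2.4, 0, 0, 0, 0], [0, 3.6, 0, 0, 0, 0], [0, 4.8, 0, 0, 0, 0], [0, 6, 0, 0, 0, 0]],
])

```text
clock: 26.9
tool_pos: [0.6427, 0.1239, 0.0587]
tcp_rot: [-180.0, -0.1, -4.0]
wrist_force: [-0.5, 1.5, 1.5]
width: -0.0003
gripper_force: 0.8
```

```bash
python3 - <<'E'
from h import *
s=read_state(); print(inrk(s['tool_pos']).round(1),s['wrist_force'].round(1),s['moment'].round(2))
c=read_camera('side'); cv2.imwrite('pics/r1.png',cv2.resize(c['color'][140:300,190:340,::-1],None,fx=3,fy=3))
E
```

```text
[  0.6 224.7  58.7] [-0.5  1.5  1.5] [ 0.3  -0.02  0.01]
```

View pics/r1.png

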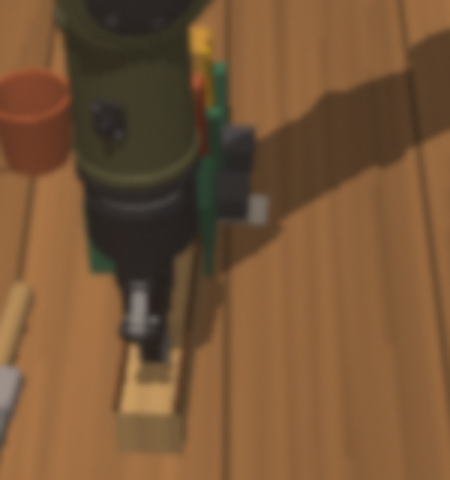

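The fingers at (150,345) are behind the knob on the runner and the rod is sliding at about 1.5 N. The samples stand undisturbed, so I keep pushing.

Emit:
drive_tool([
  [[0, 0.9, 0, 0, 0, 0], [0, 1.8, 0, 0, 0, 0], [0, 2.7, 0, 0, 0, 0], [0, 3.6, 0, 0, 0, 0], [0, 4.5, 0, 0, 0, 0]],
])

```text
clock: 27.45
tool_pos: [0.6391, 0.0795, 0.0577]
tcp_rot: [180.0, 0.0, -4.0]
wrist_force: [0.0, 0.5, 0.1]
width: 0.0001
gripper_force: 0.6
```

Emit:
drive_tool([
  [[0, 0.9, 0, 0, 0, 0], [0, 1.8, 0, 0, 0, 0], [0, 2.7, 0, 0, 0, 0], [0, 3.6, 0, 0, 0, 0], [0, 4.2, 0, 0, 0, 0]],
])

```text
clock: 27.95
tool_pos: [0.6362, 0.037, 0.0577]
tcp_rot: [180.0, 0.0, -4.0]
wrist_force: [0.1, 1.3, 0.5]
width: -0.0001
gripper_force: 0.5
```

Emit:
drive_tool([
  [[0, 0.5, 0, 0, 0, 0], [0, 1, 0, 0, 0, 0], [0, 1.4, 0, 0, 0, 0], [0, 1.7, 0, 0, 0, 0], [0, 1.7, 0, 0, 0, 0]],
])

```text
clock: 28.45
tool_pos: [0.6351, 0.0207, 0.0577]
tcp_rot: [180.0, 0.0, -4.0]
wrist_force: [0.8, -0.3, -0.1]
width: -0.0002
gripper_force: 0.0
```

Emit:
drive_tool([
  [[0, 0.3, 0, 0, 0, 0], [0, 0.6, 0, 0, 0, 0], [0, 0.8, 0, 0, 0, 0], [0, 0.8, 0, 0, 0, 0]],
])

```text
clock: 28.85
tool_pos: [0.635, 0.0199, 0.0579]
tcp_rot: [-179.6, -0.0, -3.7]
wrist_force: [0.6, 13.1, -1.3]
width: -0.0001
gripper_force: 6.5
```

Emit:
drive_tool([
  [[0, -1, 0, 0, 0, 0], [0, -3, 0, 0, 0, 0], [0, -6, -4, 0, 0, 0], [0, -9, -9, 0, 0, 0], [0, -13, -13, 0, 0, 0]],
])

```text
clock: 29.35
tool_pos: [0.6433, 0.1324, 0.1791]
tcp_rot: [179.9, -0.1, -4.1]
wrist_force: [1.1, 0.3, -0.2]
width: -0.0003
gripper_force: 0.0
```

Emit:
drive_tool([
  [[-2, -5, 0, 0, 0, 0], [-4, -10, 0, 0, 0, 0], [-4, -10, 0, 0, 0, 0]],
])

```text
clock: 29.65
tool_pos: [0.6065, 0.2445, 0.1776]
tcp_rot: [-179.7, 0.1, -3.4]
wrist_force: [-0.1, 0.1, 0.2]
width: 0.0
gripper_force: 0.0
```

```bash
python3 - <<'E'
from h import *
np.set_printoptions(precision=1,suppress=True)
c=read_camera('top'); P=cloud(c); P[c['range_z']==0]=np.nan; Q=inrk(P)
for n,y in(('red',1),('gilt',-61)):
    m=(abs(Q[...,0])<40)&(abs(Q[...,1]-y)<25)&(Q[...,2]>124)&(Q[...,2]<137); print(n,m.sum(),Q[m].mean(0))
m=(abs(Q[...,0])<12)&(Q[...,1]>87)&(Q[...,1]<270)&(Q[...,2]>62)&(Q[...,2]<90); print('knob',np.percentile(Q[m],[2,50,98],axis=0))
d=read_camera('side'); cv2.imwrite('pics/end.png',np.hstack([cv2.resize(c['color'][150:240,190:350,::-1],(400,225)),cv2.resize(d['color'][140:300,190:340,::-1],(400,427))[:225]]) if 0 else cv2.resize(c['color'][150:240,190:350,::-1],None,fx=5,fy=5))
E
```

```text
red 197 [ -0.6   0.7 130.1]
gilt 197 [ -0.9 -61.1 129.7]
knob [[-11.8  87.3  70.3]
 [ -0.5  97.3  76.1]
 [ 10.9 105.9  82.5]]
```

View pics/end.png

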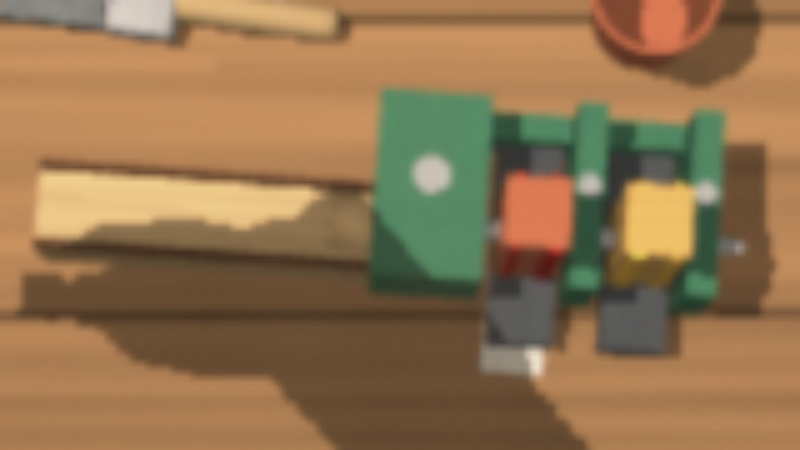

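The knob at (350,220) is against the guide (outer face at 106 mm, which is the home position). The rod tip shows past the far upright at (735,247), with both samples fully in. I hand the job in.

```bash
python3 -c "
from station import *
print(finish_job())"
```

```text
the job is handed in; nothing more can be done
None
```

The red sample is upright in its bay, the gilt sample is fully back in its own, and the rod is through both with its knob home against the guide; the gilt tilted about 15–20° once while I slid it in, but it did not fall, and I handed the job in at about 30 s without seeing the verdict.

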